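# Move the condiments into the new rack in the same order

## Task

Move the two spice jars, the salt shaker and the wooden pepper mill from the dark wooden rack into the empty light wooden rack, one to a pocket, keeping the same order from left to right as you see them. Set each one down upright on the floor of its pocket; do not drop any or tip any over.

Things in the scene. Friction and masses are not known exactly. Their poses are not given: they have to be found in the camera images.
- old_rack: The dark wooden rack that is full at the start. 260 mm long (y, leftward), 68 deep (x, away from robot), fixed. 4 pockets in a row, 60 x 60 mm inside, centres left to right at y = +96, +32, -32, -96, x = 0; floor 8 mm above worktop; wall tops above worktop: long 30, end 34, between pockets 24; 4 thick. Origin: underside centre. Stands left or right of the other; cork pads in its pockets.
- new_rack: The light wooden rack that is empty at the start (no cork pads). 260 mm long (y, leftward), 68 deep (x, away from robot), fixed. 4 pockets in a row, 60 x 60 mm inside, centres left to right at y = +96, +32, -32, -96, x = 0; floor 8 mm above worktop; wall tops above worktop: long 30, end 34, between pockets 24; 4 thick. Origin: underside centre. 
- dark_jar: Spice jar with a black cap, 105 mm tall, 41 mm across all the way up (the cap is the top 20 mm), 0.11 kg. Origin: centre of the underside, z up, round about z, so its yaw is of no use. Starts upright on its own cork pad in the dark rack.
- yellow_jar: Spice jar with a mustard-yellow cap, 100 mm tall, 43 mm across all the way up (the cap is the top 20 mm), 0.11 kg. Origin: centre of the underside, z up, round about z, so its yaw is of no use. Starts upright on its own cork pad in the dark rack.
- shaker: Clear glass salt shaker with a light grey cap, 90 mm tall, 44 mm across the body; the cap is the top 24 mm, about 34 mm across; 0.10 kg. Origin: centre of the underside, z up, round about z, so its yaw is of no use. Starts upright on its own cork pad in the dark rack.
- pepper: Small turned wooden pepper mill, 112 mm tall, 42 mm across the foot, waisted; straight head 37 mm across from 80 to 100 mm above the underside, then a domed top and a small steel button; 0.12 kg. Origin: centre of the underside, z up, round about z, so its yaw is of no use. Starts upright on its own cork pad in the dark rack.
- pad_dark_jar: Round cork pad, 56 mm across and 4 mm thick, fixed in the middle of a pocket of the dark rack: the place where the black-capped jar starts, so it still marks that pocket after the thing has gone. Which pocket it is differs from start to start. Origin: centre of its underside, 4 mm below its top, 8 mm above the worktop.
- pad_yellow_jar: Round cork pad, 56 mm across and 4 mm thick, fixed in the middle of a pocket of the dark rack: the place where the yellow-capped jar starts, so it still marks that pocket after the thing has gone. Which pocket it is differs from start to start. Origin: centre of its underside, 4 mm below its top, 8 mm above the worktop.
- pad_shaker: Round cork pad, 56 mm across and 4 mm thick, fixed in the middle of a pocket of the dark rack: the place where the salt shaker starts, so it still marks that pocket after the thing has gone. Which pocket it is differs from start to start. Origin: centre of its underside, 4 mm below its top, 8 mm above the worktop.
- pad_pepper: Round cork pad, 56 mm across and 4 mm thick, fixed in the middle of a pocket of the dark rack: the place where the wooden pepper mill starts, so it still marks that pocket after the thing has gone. Which pocket it is differs from start to start. Origin: centre of its underside, 4 mm below its top, 8 mm above the worktop.
Mind the look-alikes: they are no part of the job. What is shaped like the pepper but green, purple or turquoise is not meant.

How it is judged:
At the end, for the whole second after the job is handed in: Each thing stands in the light rack's pocket with the same place from left to right as the dark rack's pocket it started in (that of its cork pad): within 12 mm of the pocket's centre along each rack axis, within 5 mm of its floor, tilted under 0.1 rad, at rest (under 0.02 m/s) (((y of pad_dark_jar in the frame of old_rack between 0.076 and 0.116 m and y of dark_jar in the frame of new_rack between 0.084 and 0.108 m) or (y of pad_dark_jar in the frame of old_rack between 0.012 and 0.052 m and y of dark_jar in the frame of new_rack between 0.02 and 0.044 m) or (y of pad_dark_jar in the frame of old_rack between -0.052 and -0.012 m and y of dark_jar in the frame of new_rack between -0.044 and -0.02 m) or (y of pad_dark_jar in the frame of old_rack between -0.116 and -0.076 m and y of dark_jar in the frame of new_rack between -0.108 and -0.084 m)) and x of dark_jar in the frame of new_rack between -0.012 and 0.012 m and z of dark_jar in the frame of new_rack between 0.003 and 0.013 m and angle between each of dark_jar, yellow_jar, shaker, pepper's own z axis and vertical below 0.1 rad and linear speed of each of dark_jar, yellow_jar, shaker, pepper below 0.02 m/s and ((y of pad_yellow_jar in the frame of old_rack between 0.076 and 0.116 m and y of yellow_jar in the frame of new_rack between 0.084 and 0.108 m) or (y of pad_yellow_jar in the frame of old_rack between 0.012 and 0.052 m and y of yellow_jar in the frame of new_rack between 0.02 and 0.044 m) or (y of pad_yellow_jar in the frame of old_rack between -0.052 and -0.012 m and y of yellow_jar in the frame of new_rack between -0.044 and -0.02 m) or (y of pad_yellow_jar in the frame of old_rack between -0.116 and -0.076 m and y of yellow_jar in the frame of new_rack between -0.108 and -0.084 m)) and x of yellow_jar in the frame of new_rack between -0.012 and 0.012 m and z of yellow_jar in the frame of new_rack between 0.003 and 0.013 m and ((y of pad_shaker in the frame of old_rack between 0.076 and 0.116 m and y of shaker in the frame of new_rack between 0.084 and 0.108 m) or (y of pad_shaker in the frame of old_rack between 0.012 and 0.052 m and y of shaker in the frame of new_rack between 0.02 and 0.044 m) or (y of pad_shaker in the frame of old_rack between -0.052 and -0.012 m and y of shaker in the frame of new_rack between -0.044 and -0.02 m) or (y of pad_shaker in the frame of old_rack between -0.116 and -0.076 m and y of shaker in the frame of new_rack between -0.108 and -0.084 m)) and x of shaker in the frame of new_rack between -0.012 and 0.012 m and z of shaker in the frame of new_rack between 0.003 and 0.013 m and ((y of pad_pepper in the frame of old_rack between 0.076 and 0.116 m and y of pepper in the frame of new_rack between 0.084 and 0.108 m) or (y of pad_pepper in the frame of old_rack between 0.012 and 0.052 m and y of pepper in the frame of new_rack between 0.02 and 0.044 m) or (y of pad_pepper in the frame of old_rack between -0.052 and -0.012 m and y of pepper in the frame of new_rack between -0.044 and -0.02 m) or (y of pad_pepper in the frame of old_rack between -0.116 and -0.076 m and y of pepper in the frame of new_rack between -0.108 and -0.084 m)) and x of pepper in the frame of new_rack between -0.012 and 0.012 m and z of pepper in the frame of new_rack between 0.003 and 0.013 m); the robot touches nothing.
It fails at once if one of the four things tips over (more than 0.8 rad) (angle between any of dark_jar, yellow_jar, shaker, pepper's own z axis and vertical above 0.8 rad).
It fails at once if one of the four things is dropped: in free fall, touching nothing, with its underside more than 45 mm above the worktop ((height (world z) of dark_jar above 0.045 m and contact force between dark_jar and anything else below 0.01 N) or (height (world z) of yellow_jar above 0.045 m and contact force between yellow_jar and anything else below 0.01 N) or (height (world z) of shaker above 0.045 m and contact force between shaker and anything else below 0.01 N) or (height (world z) of pepper above 0.045 m and contact force between pepper and anything else below 0.01 N)).
It also fails if it takes over 93 s, if anything falls off the work surface, if the arm or the gripper's body presses on something with over 40 N, if the wrist force passes 120 N, or if a joint passes its speed limit or range.

## Robot

A 7-joint arm with a two-finger parallel gripper is mounted at the origin on a cart in front of the work surface, level with it; the furniture and walls round the work are solid. World frame = base frame: x ahead of the robot, y to its left, z up, the work surface at z = 0. Lengths are in m, angles in rad, forces in N, time in s.
With the tool pointing down it reaches from about 0.425 to 0.875 m from the base axis. Payload 4.7 kg.
Tool frame: the origin (TCP) lies midway between the tips of the shut fingers; the grasp point (between the pads) lies ctrl.grasp_offset behind it (ctrl.grasp_offset is the distance from the TCP to the grasp point, in m); z points along the fingers, y is the line along which they close (so a half turn about z gives the same grasp; the last joint's range is limited). The gripper opens to 87 mm and grips with 3 to 60 N. Pads are 19 mm wide; open, the fingers measure 117 mm over their backs; the gripper's body (75 mm by 190 mm) begins 51 mm behind the grasp point.
Start: joints at [1.334, 0.321, -0.07, 1.45, 0.023, 1.371, -0.057], TCP at [0.161, -0.63, 0.223] pointing down, gripper open.
Joint ranges: [-2.86, 2.86], [-0.3, 2.09], [-1.38, 1.24], [0.06, 2.45], [-1.56, 4.7], [0.09, 2.05], [-2.69, 2.69]. Speed limits (rad/s): [2.57, 2.57, 3.14, 3.14, 3.14, 3.14, 3.14].

## Interface

Orientations are given as a rotation vector (axis times angle).
In Python, from bench import ctrl gives the robot as it stands. The module is installed in compiled form; this text tells all that it offers.
- The arm moves only by the tool jog_arm, never from a script. Its argument "moves" is one flat list of numbers, 7 for each row, row after row: the shift along the tool's x, y, z in units of 30 cm (1.0 is 30 cm), then the turn, a rotation vector about the tool's x, y, z in units of 60 degrees (1.0 is 60 degrees), then the gripper's target within -1 to 1 (fully open at 1, half-way at 0, shut at -1). In form: [x, y, z, wx, wy, wz, fingers, x, y, z, wx, wy, wz, fingers, ...]. A call has exactly 8 rows; each row is the pose to reach, as a shift and turn from the pose commanded when the call began, along the tool's axes at that moment; what a row does not reach only later rows make up. A row lasts 1/8 s, in which the tool goes at most 62.5 mm and 10.7 degrees, less where a joint would pass 70% of its speed; a pose out of reach is approached as far as the arm can. A call with a number of a shift or a turn outside -1 to 1 is refused whole. A call with a gripper value outside its range is refused whole. The fingers move at their own pace and stop on an object; "newtons" is the grip in N (left out, the last holds). Time passes only in rows, so rows that repeat a pose let the fingers close, or fill a call up. It gives the time, the measured TCP pose, the force, the opening and the grip force at its end, in the units of the state.
- ctrl.get_state(): the state, without advancing time (a new reading comes with each control period).
- ctrl.get_image(name): name is "scene" or "top" or "wrist"; returns a dict with "pixels" (480x640x3 uint8, red, green, blue), "fx", "fy", "cx", "cy" (pixels), "xyz" and "rotation" of the camera in the world; the wrist camera has in their place "tool_from_camera" (4x4, takes a point from camera to tool coordinates, whose origin is the TCP and whose axes are the flange's). Camera axes: x right, y up, looking along -z (the intrinsics and any distortion apply to the point x, -y, -z); pixel columns grow to the right and rows downward; lengths in m; the calibration is good to about 2 mm. A picture is of the moment at which its call begins: read the wrist's pose just before it. There is no depth.
- ctrl.close_job(): hands the job in; it is judged then, once.
The state is a dict: "time": time; "joint_positions": joint angles; "qd": joint speeds; "joint_torque": joint torques, N m; "position": TCP position; "tool_rot": TCP orientation; "ft_force": force on the tool from outside, world axes, zero at the start; "torque": the same for the moment, N m; "grip_width": opening from 0.0 (shut) to 1.0 (fully open); "grip_force": force on a finger pad.
Only numpy, scipy, OpenCV 4.12 (cv2) and the standard library are available. Lean on these libraries where they do the work, as an engineer would, in place of code of your own. Each camera call takes 0.05 s, during which the arm holds its last target. There are 200 camera calls.

## Working session

There is one attempt and no reset: what is moved stays moved. The work goes in short steps, Python scripts to look and compute and a tool call to move; the robot and the scene stay as the last step left them, time stands still between calls to the robot, and variables do not carry over. Pictures are saved under pics/ and viewed, at most 15 in all, crops included, and the job is handed in when it is done.

Besides the shell and the picture viewer there is one more tool, called after "Emit:" as name(argument=value, ...), one argument or row to a line, values as JSON. jog_arm: Moves the arm, as the interface text tells. Its arguments: {"type":"object","properties":{"moves":{"type":"array"},"newtons":{"type":"number"}},"required":["moves"]}

```bash
mkdir -p pics; python3 - <<'E'
from bench import ctrl
import cv2
s=ctrl.get_state()
for k in("time","position","tool_rot","grip_width","ft_force"):print(k,s[k])
print(ctrl.grasp_offset)
for n in("scene","top"):
    d=ctrl.get_image(n);cv2.imwrite(f"pics/{n}0.png",d["pixels"][:,:,::-1])
    print(n,{k:v for k,v in d.items() if k!="pixels"})
d=ctrl.get_image("wrist");print({k:v for k,v in d.items() if k!="pixels"})
E
```

```text
time 0.0
position [ 0.16114336 -0.62912188  0.22144664]
tool_rot [-3.11500416e+00 -3.92882336e-01  5.81789643e-04]
grip_width 1.0018397125759908
ft_force [-0.71384058  0.98362601  0.07311746]
0.0187
scene {'fx': 436.1962739437552, 'fy': 436.1962739437552, 'cx': 317.1349356034531, 'cy': 235.33475374384062, 'xyz': array([-2.50940406e-05, -4.07604828e-01,  6.14754021e-01]), 'rotation': array([ 0.75754558, -0.33578065, -0.74093552])}
top {'fx': 537.085064978709, 'fy': 537.085064978709, 'cx': 315.86962323483124, 'cy': 244.01240841669716, 'xyz': array([0.39365103, 0.01679971, 1.03075486]), 'rotation': array([ 0.0422398 , -0.02223263, -1.59346878])}
{'fx': 419.54172229763725, 'fy': 419.54172229763725, 'cx': 317.80930600747575, 'cy': 232.08445130314544, 'tool_from_camera': array([[ 6.83203731e-04,  9.53618804e-01,  3.01016129e-01,
         8.27057073e-02],
       [ 9.99998404e-01, -1.14847982e-03,  1.36872837e-03,
        -2.60221078e-05],
       [ 1.65095606e-03,  3.01014713e-01, -9.53618067e-01,
        -1.61787098e-01],
       [ 0.00000000e+00,  0.00000000e+00,  0.00000000e+00,
         1.00000000e+00]])}
```

View pics/scene0.png

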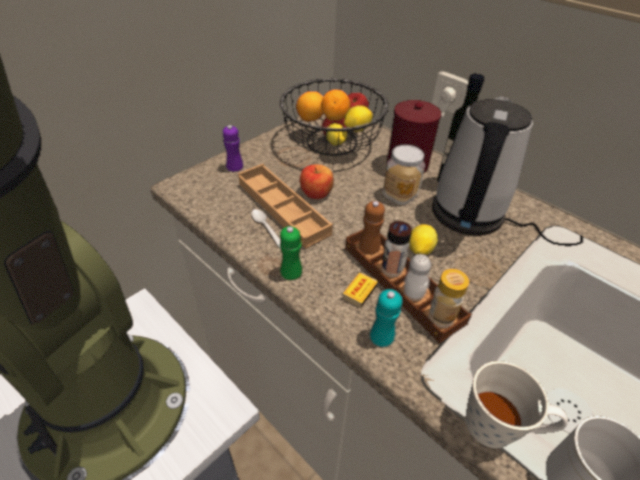

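View pics/top0.png

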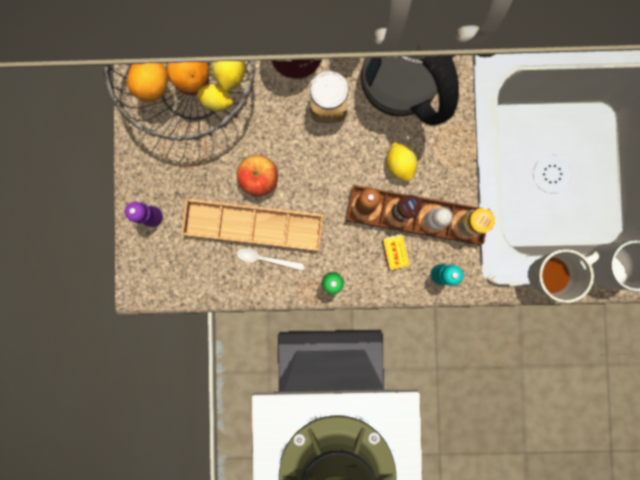

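The dark rack is on the right: top view spans (350,190)–(490,240). Left to right it holds the brown wooden pepper mill (369,203), black-capped jar (406,208), shaker (440,216) and yellow-capped jar (481,220). The empty light rack is at (186,200)–(322,249). The purple (143,213), green (333,283) and turquoise (448,275) mills are look-alikes, and only the brown one stands in the rack. Next I'll measure positions and confirm the mill in a crop.

```bash
cat > h.py <<'E'
import numpy as np, cv2
from scipy.spatial.transform import Rotation as R
from bench import ctrl
def cam(n):
    d=ctrl.get_image(n)
    if n=="wrist":
        s=ctrl.get_state(); T=np.eye(4);T[:3,:3]=R.from_rotvec(s["tool_rot"]).as_matrix();T[:3,3]=s["position"]
        M=T@d["tool_from_camera"]
        d["Rm"]=M[:3,:3];d["o"]=M[:3,3]
    else: d["Rm"]=R.from_rotvec(d["rotation"]).as_matrix();d["o"]=np.array(d["xyz"])
    return d
def ray(d,u,v):
    return d["o"],d["Rm"]@np.array([(u-d["cx"])/d["fx"],-(v-d["cy"])/d["fy"],-1])
def onz(d,u,v,z):
    o,r=ray(d,u,v);return o+r*(z-o[2])/r[2]
def proj(d,p):
    q=d["Rm"].T@(np.array(p)-d["o"]);return d["cx"]+d["fx"]*q[0]/-q[2],d["cy"]-d["fy"]*q[1]/-q[2]
def rect(d,lo,hi,roi,z,out=None):
    u0,v0,u1,v1=roi
    h=cv2.cvtColor(d["pixels"],cv2.COLOR_RGB2HSV)
    m=np.zeros(h.shape[:2],np.uint8);m[v0:v1,u0:u1]=cv2.inRange(h,lo,hi)[v0:v1,u0:u1]
    m=cv2.morphologyEx(m,cv2.MORPH_CLOSE,np.ones((5,5)));m=cv2.morphologyEx(m,cv2.MORPH_OPEN,np.ones((3,3)))
    c=max(cv2.findContours(m,cv2.RETR_EXTERNAL,cv2.CHAIN_APPROX_NONE)[0],key=cv2.contourArea)
    P=np.array([onz(d,u,v,z)[:2]*1000 for u,v in c[:,0]],np.float32)
    return cv2.minAreaRect(P),cv2.boundingRect(c)
E
python3 - <<'E'
from h import *
t=cam("top");s=cam("scene")
h=cv2.cvtColor(t["pixels"],cv2.COLOR_RGB2HSV)
for u,v in((220,217),(200,204),(355,212),(384,220),(300,190)):print(h[v,u])
print(rect(t,(8,70,140),(24,200,255),(170,185,335,260),.03))
print("old",rect(t,(0,110,20),(14,255,130),(335,175,500,250),.03))
# caps: ray on top plane (pocket floor .012)
for n,u,v,z in(("pep",370,198,.118),("dark",408,206,.117),("shk",440,216,.10),("yel",482,220,.112)):print(n,onz(t,u,v,z).round(3))
a=cv2.resize(t["pixels"][175:265,170:330],(800,450),interpolation=2)
b=cv2.resize(t["pixels"][175:265,340:500],(800,450),interpolation=2)
cv2.imwrite("pics/c1.png",cv2.resize(np.vstack([a,b]),(640,720))[:,:,::-1][:600] if 0 else cv2.resize(np.vstack([a,b]),(530,600))[:,:,::-1])
c=cv2.resize(s["pixels"][190:340,335:475],(560,600),interpolation=2);cv2.imwrite("pics/c2.png",c[:,:,::-1])
E
```

```text
[ 15 132 211]
[ 15 131 154]
[ 14 144 126]
[ 11 168  91]
[ 17  73 196]
(((478.91827392578125, 148.33377075195312), (308.2379455566406, 139.0881805419922), 88.62227630615234), (170, 185, 165, 75))
old (((479.2349853515625, -185.61080932617188), (205.80099487304688, 67.59122467041016), 78.42739868164062), (377, 191, 107, 54))
pep [ 0.507 -0.066  0.118]
dark [ 0.492 -0.13   0.117]
shk [ 0.475 -0.188  0.1  ]
yel [ 0.466 -0.257  0.112]
```

View pics/c1.png

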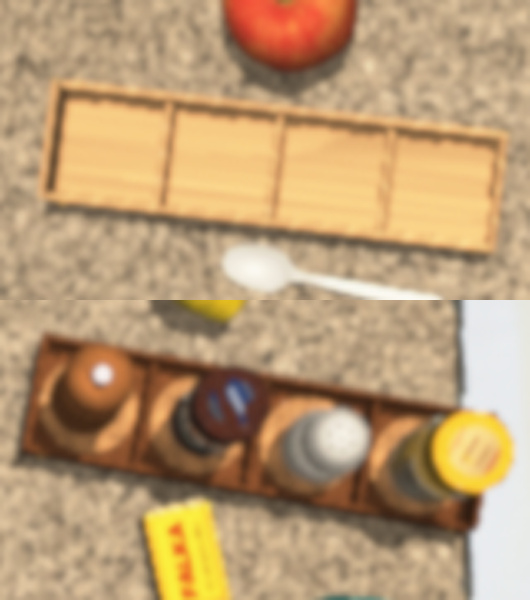

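View pics/c2.png

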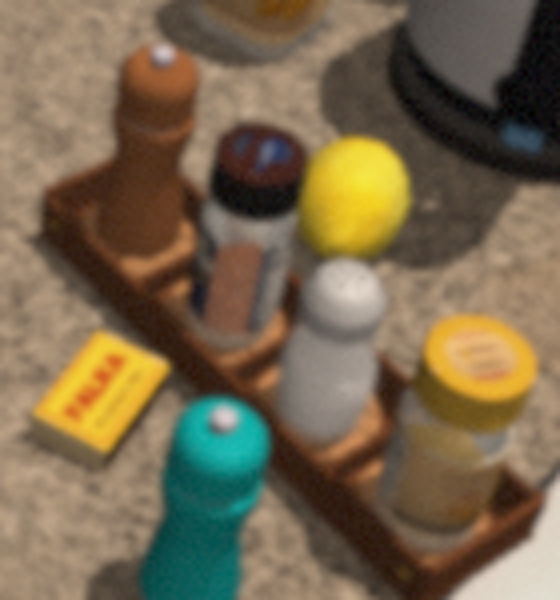

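The crops confirm it. The brown mill is the leftmost thing in the dark rack, followed by the dark jar, shaker and yellow jar. Light rack corners are about (186,199), (323,215), (319,251) and (182,236). Next I'll compute poses and the first move.

```bash
cat >> h.py <<'E'
def fit(d,px,loc):
    P=np.array([onz(d,*p,.03)[:2] for p in px]);L=np.array(loc)
    H=(L-L.mean(0)).T@(P-P.mean(0));a=np.arctan2(H[0,1]-H[1,0],H[0,0]+H[1,1])
    Q=np.array([[np.cos(a),-np.sin(a)],[np.sin(a),np.cos(a)]]);c=P.mean(0)-Q@L.mean(0)
    return c,np.degrees(a),np.abs(P-(L@Q.T+c)).max()
def plan(x,y,z,yawy):  # TCP target, tool pointing down with tool y at angle yawy(deg) in world
    s=ctrl.get_state();R0=R.from_rotvec(s["tool_rot"])
    b=np.radians(yawy);yv=np.array([np.cos(b),np.sin(b),0]);zv=np.array([0,0,-1]);xv=np.cross(yv,zv)
    Rt=R.from_matrix(np.stack([xv,yv,zv],1))
    print("shift/0.3",(R0.inv().apply(np.array([x,y,z])-s["position"])/.3).round(3),"turn/60",(np.degrees((R0.inv()*Rt).as_rotvec())/60).round(3))
E
python3 - <<'E'
from h import *
t=cam("top")
print("new",fit(t,[(186,199),(323.4,214.6),(319.4,250.9),(182,236.5)],[(.034,.13),(.034,-.13),(-.034,-.13),(-.034,.13)]))
print("old",fit(t,[(353.6,185.5),(484.3,244),(346.6,223)],[(.034,.13),(-.034,-.13),(-.034,.13)]))
s=cam("scene")
for n,u,v,z in(("pepbutton",375.5,203.5,.124),("dark",400.5,229.5,.117),("shk",420.5,258,.10),("yel",454.5,279,.112)):print(n,onz(s,u,v,z).round(3))
plan(.507,-.066,.22,-12)
E
```

```text
new (array([0.47271024, 0.14667403]), np.float64(-7.561991172067887), np.float64(0.001458453791440606))
old (array([ 0.48414144, -0.16367035]), np.float64(-10.59611480370285), np.float64(0.0019476511532067753))
pepbutton [ 0.504 -0.068  0.124]
dark [ 0.488 -0.136  0.117]
shk [ 0.473 -0.191  0.1  ]
yel [ 0.462 -0.258  0.112]
shift/0.3 [ 1.583 -1.534  0.008] turn/60 [-0.   -0.   -1.06]
```

Emit:
jog_arm(
  moves=[0.1,-0.1,0,0,0,-0.07,1,0.21,-0.21,0,0,0,-0.15,1,0.33,-0.33,0,0,0,-0.23,1,0.45,-0.45,0,0,0,-0.31,1,0.57,-0.57,0,0,0,-0.39,1,0.69,-0.68,0,0,0,-0.47,1,0.77,-0.75,0,0,0,-0.53,1,0.8,-0.77,0,0,0,-0.55,1],
)

```text
time: 1.35
position: [0.3375, -0.3453, 0.2228]
tool_rot: [2.874, 1.266, -0.0]
ft_force: [-0.2, -0.7, -0.1]
grip_width: 1.002
grip_force: 0.0
```

```bash
python3 - <<'E'
from h import *
plan(.504,-.068,.2,-11)
E
```

```text
shift/0.3 [ 1.057 -0.214  0.075] turn/60 [ 0.001  0.001 -0.524]
```

Emit:
jog_arm(
  moves=[0.1,-0.02,0,0,0,-0.07,1,0.25,-0.05,0.01,0,0,-0.15,1,0.4,-0.08,0.02,0,0,-0.23,1,0.55,-0.11,0.03,0,0,-0.31,1,0.7,-0.14,0.04,0,0,-0.39,1,0.85,-0.18,0.05,0,0,-0.46,1,0.96,-0.2,0.07,0,0,-0.51,1,1.0,-0.21,0.07,0,0,-0.525,1],
)

```text
time: 2.35
position: [0.4938, -0.0808, 0.2011]
tool_rot: [-2.421, -2.0, -0.0]
ft_force: [-0.1, -0.2, 0.3]
grip_width: 1.003
grip_force: 0.0
```

```bash
python3 - <<'E'
from h import *
plan(.504,-.068,.0833,-11)
d=cam("wrist");cv2.imwrite("pics/w1.png",d["pixels"][:,:,::-1])
for p in [(.504,-.068,.124),(.490,-.133,.117),(.475,-.192,.102),(.465,-.258,.112)]:print(np.round(proj(d,p),0))
E
```

```text
shift/0.3 [0.048 0.026 0.393] turn/60 [-0.001 -0.001  0.002]
[331. 222.]
[328. 317.]
[322. 381.]
[325. 464.]
```

View pics/w1.png

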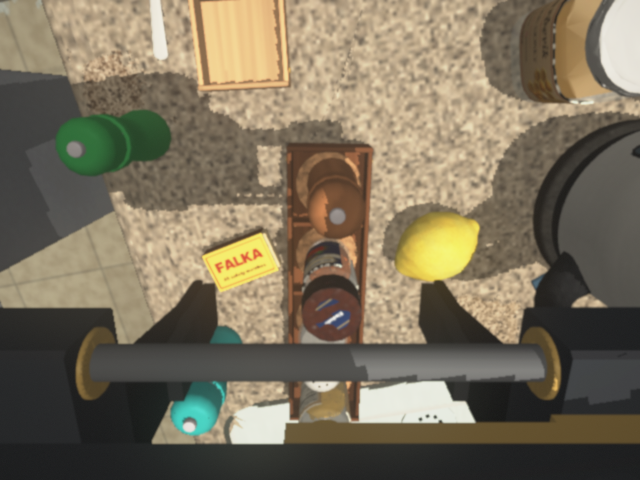

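The pepper button is at (337,215) against a predicted (331,222), so I shift about 3 mm and descend.

Emit:
jog_arm(
  moves=[0.06,0.034,0.03,0,0,0,1,0.06,0.034,0.1,0,0,0,1,0.06,0.034,0.18,0,0,0,1,0.06,0.034,0.26,0,0,0,1,0.06,0.034,0.33,0,0,0,1,0.06,0.034,0.38,0,0,0,1,0.06,0.034,0.393,0,0,0,1,0.06,0.034,0.393,0,0,0,1],
)

```text
time: 3.4
position: [0.507, -0.0677, 0.084]
tool_rot: [2.427, 1.995, 0.0]
ft_force: [0.3, 1.4, 0.1]
grip_width: 0.996
grip_force: 0.0
```

Emit:
jog_arm(
  moves=[0,0,0,0,0,0,-0.3,0,0,0,0,0,0,-0.6,0,0,0,0,0,0,-1,0,0,0,0,0,0,-1,0,0,0,0,0,0,-1,0,0,0,0,0,0,-1,0,0,0,0,0,0,-1,0,0,0,0,0,0,-1],
  newtons=20,
)

```text
time: 4.4
position: [0.5069, -0.0673, 0.0837]
tool_rot: [2.426, 1.995, 0.0]
ft_force: [0.8, -0.2, -1.0]
grip_width: 0.437
grip_force: 20.0
```

```bash
python3 - <<'E'
from h import *
p=ctrl.get_state()["position"];print(p)
plan(p[0],p[1],p[2]+.15,-9)
plan(.4853,.2418,p[2]+.15,-7.6)
E
```

```text
[ 0.50689331 -0.06730077  0.08367904]
shift/0.3 [-0.   0.  -0.5] turn/60 [ 0.     0.    -0.035]
shift/0.3 [ 0.997 -0.269 -0.5  ] turn/60 [ 0.     0.    -0.059]
```

Emit:
jog_arm(
  moves=[0,0,-0.05,0,0,0,-1,0,0,-0.15,0,0,0,-1,0,0,-0.27,0,0,0,-1,0.02,-0.005,-0.37,0,0,0,-1,0.1,-0.03,-0.4,0,0,-0.02,-1,0.22,-0.06,-0.4,0,0,-0.03,-1,0.34,-0.09,-0.4,0,0,-0.05,-1,0.4,-0.11,-0.4,0,0,-0.06,-1],
)

```text
time: 5.4
position: [0.4962, 0.0606, 0.2032]
tool_rot: [-2.356, -2.076, 0.001]
ft_force: [-0.1, 0.1, -1.1]
grip_width: 0.435
grip_force: 20.0
```

Emit:
jog_arm(
  moves=[0.05,-0.01,0,0,0,0,-1,0.15,-0.04,0,0,0,0,-1,0.27,-0.07,0,0,0,0,-1,0.39,-0.1,0,0,0,0,-1,0.5,-0.13,0,0,0,0,-1,0.56,-0.14,0,0,0,0,-1,0.58,-0.145,0,0,0,0,-1,0.58,-0.145,0,0,0,0,-1],
)

```text
time: 6.4
position: [0.4773, 0.2344, 0.2033]
tool_rot: [2.363, 2.07, -0.001]
ft_force: [0.2, -0.5, -0.0]
grip_width: 0.432
grip_force: 20.0
```

```bash
python3 - <<'E'
from h import *
s=ctrl.get_state();print(s["grip_width"],s["grip_force"])
plan(.4853,.2418,.084-.004,-7.6)
d=cam("wrist");cv2.imwrite("pics/w2.png",d["pixels"][:,:,::-1])
c,a=np.array([.4727,.1467]),np.radians(-7.56)
Q=np.array([[np.cos(a),-np.sin(a)],[np.sin(a),np.cos(a)]])
for l in [(.034,.13),(-.034,.13),(.034,-.13),(-.034,-.13)]:print(np.round(proj(d,np.r_[c+Q@l,.032]),0))
E
```

```text
0.4322804436608607 19.994886939293792
shift/0.3 [0.028 0.023 0.411] turn/60 [-0.001  0.001  0.001]
[370. 153.]
[284. 154.]
[360. 423.]
[290. 423.]
```

View pics/w2.png

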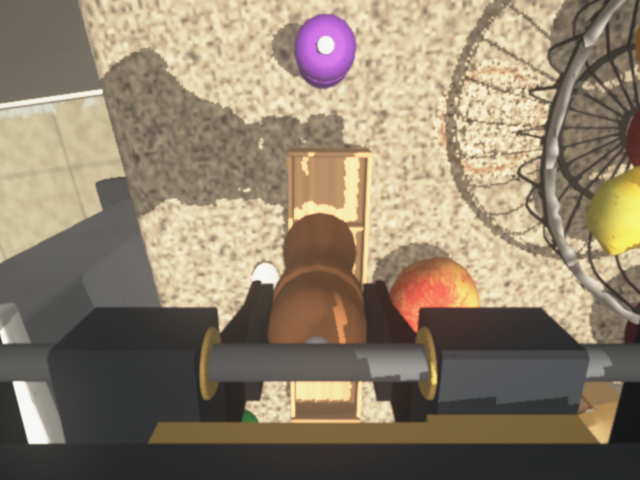

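The view agrees with the predicted rack corners within about 2 mm, so I lower the mill.

Emit:
jog_arm(
  moves=[0.01,0.01,0.02,0,0,0,-1,0.03,0.027,0.07,0,0,0,-1,0.03,0.027,0.14,0,0,0,-1,0.03,0.027,0.22,0,0,0,-1,0.03,0.027,0.3,0,0,0,-1,0.03,0.027,0.36,0,0,0,-1,0.03,0.027,0.395,0,0,0,-1,0.03,0.027,0.408,0,0,0,-1],
)

```text
time: 7.45
position: [0.4864, 0.2429, 0.0806]
tool_rot: [-2.362, -2.071, 0.001]
ft_force: [0.4, -0.2, -0.6]
grip_width: 0.435
grip_force: 20.0
```

```bash
python3 - <<'E'
from h import *
s=ctrl.get_state();print(s["position"],s["ft_force"])
plan(.4867,.2425,.0797,-7.6)
E
```

```text
[0.48635063 0.24292876 0.08063085] [ 0.36799176 -0.22084929 -0.55041919]
shift/0.3 [-0.001  0.001  0.003] turn/60 [-0.001  0.     0.001]
```

Emit:
jog_arm(
  moves=[0,0,0.003,0,0,0,-1,0,0,0.004,0,0,0,-1,0,0,0.004,0,0,0,-1,0,0,0.004,0,0,0,-0.05,0,0,0.004,0,0,0,0.1,0,0,0.004,0,0,0,0.5,0,0,0.004,0,0,0,0.5,0,0,0.004,0,0,0,0.5],
)

```text
time: 8.45
position: [0.4864, 0.243, 0.08]
tool_rot: [2.362, 2.071, -0.0]
ft_force: [-0.6, -0.2, 0.0]
grip_width: 0.73
grip_force: 0.0
```

Emit:
jog_arm(
  moves=[0,0,-0.04,0,0,0,0.5,0,0,-0.12,0,0,0,0.5,0,0,-0.22,0,0,0,1,-0.02,0.005,-0.32,0,0,0,1,-0.1,0.03,-0.4,0,0,0.02,1,-0.25,0.07,-0.41,0,0,0.03,1,-0.4,0.11,-0.41,0,0,0.05,1,-0.45,0.12,-0.41,0,0,0.06,1],
)

```text
time: 9.45
position: [0.5051, 0.1009, 0.2038]
tool_rot: [2.43, 1.988, -0.0]
ft_force: [0.0, 0.3, 0.2]
grip_width: 1.002
grip_force: 0.0
```

```bash
python3 - <<'E'
from h import *
plan(.491,-.131,.2,-11)
t=cam("top");cv2.imwrite("pics/t2.png",cv2.resize(t["pixels"][140:300,110:350],(720,480))[:,:,::-1])
E
```

```text
shift/0.3 [-0.767  0.107  0.014] turn/60 [ 0.001  0.001 -0.007]
```

View pics/t2.png

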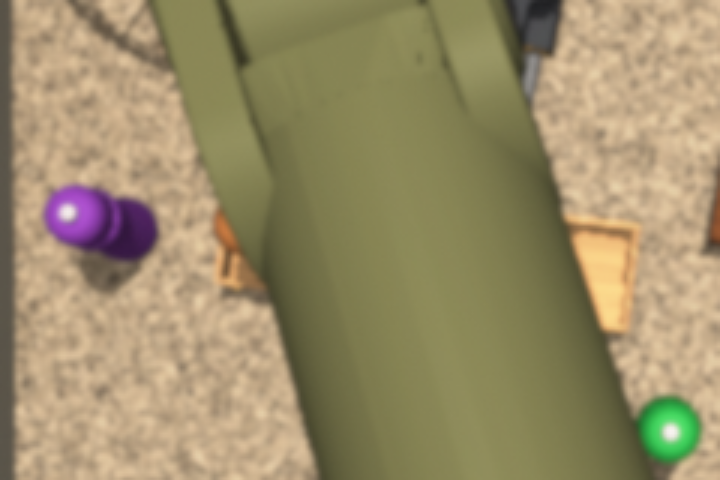

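The arm hides most of the view, with only the mill's edge showing at (225,230) in the left pocket. I'll go on to the dark jar and check the mill later.

Emit:
jog_arm(
  moves=[-0.1,0.01,0,0,0,0,1,-0.25,0.03,0,0,0,0,1,-0.4,0.05,0,0,0,0,1,-0.55,0.07,0,0,0,-0.003,1,-0.68,0.09,0.01,0,0,-0.007,1,-0.75,0.107,0.014,0,0,-0.007,1,-0.767,0.107,0.014,0,0,-0.007,1,-0.767,0.107,0.014,0,0,-0.007,1],
)

```text
time: 10.5
position: [0.4919, -0.1258, 0.1989]
tool_rot: [-2.416, -2.007, -0.001]
ft_force: [0.3, 0.8, -0.2]
grip_width: 0.998
grip_force: 0.0
```

```bash
python3 - <<'E'
from h import *
plan(.491,-.131,.0783,-11)
d=cam("wrist")
for p in [(.490,-.133,.117),(.475,-.192,.102),(.465,-.258,.112)]:print(np.round(proj(d,p),0))
cv2.imwrite("pics/w3.png",d["pixels"][:,:,::-1])
t=cam("top");cv2.imwrite("pics/t3.png",cv2.resize(t["pixels"][175:265,170:330],(640,360))[:,:,::-1])
E
```

```text
shift/0.3 [-0.018  0.     0.402] turn/60 [-0.    -0.001  0.007]
[318. 254.]
[312. 328.]
[315. 417.]
```

View pics/w3.png

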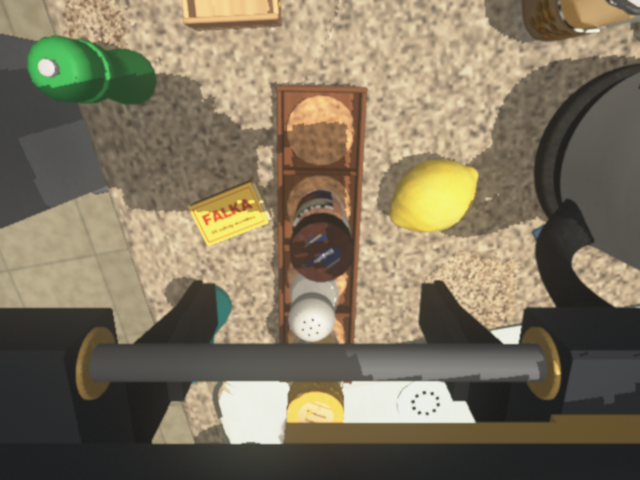

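View pics/t3.png

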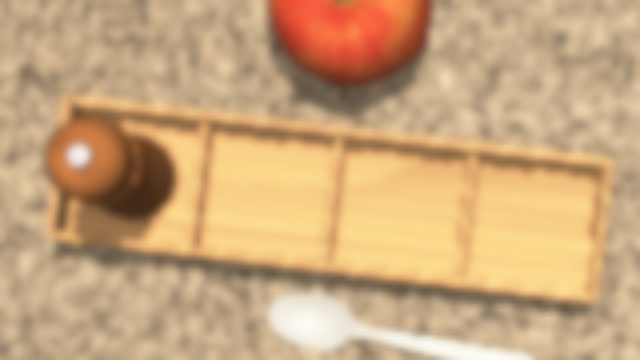

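The mill stands in the left pocket of the light rack with its button at (78,156) in the crop. The dark cap is at (321,248), about 3 mm off the estimate. Gripping the dark jar.

Emit:
jog_arm(
  moves=[-0.015,0.002,0.03,0,0,0.007,1,-0.015,0.002,0.1,0,0,0.007,1,-0.015,0.002,0.18,0,0,0.007,1,-0.015,0.002,0.26,0,0,0.007,1,-0.015,0.002,0.34,0,0,0.007,1,-0.015,0.002,0.39,0,0,0.007,1,-0.015,0.002,0.402,0,0,0.007,1,-0.015,0.002,0.402,0,0,0.007,1],
)

```text
time: 11.6
position: [0.4916, -0.1321, 0.0786]
tool_rot: [2.426, 1.995, 0.0]
ft_force: [-0.9, 0.3, 0.5]
grip_width: 1.001
grip_force: 0.0
```

Emit:
jog_arm(
  moves=[0,0,0,0,0,0,-0.3,0,0,0,0,0,0,-0.6,0,0,0,0,0,0,-1,0,0,0,0,0,0,-1,0,0,0,0,0,0,-1,0,0,0,0,0,0,-1,0,0,0,0,0,0,-1,0,0,0,0,0,0,-1],
  newtons=20,
)

```text
time: 12.6
position: [0.4913, -0.1322, 0.0782]
tool_rot: [2.426, 1.995, 0.0]
ft_force: [0.7, -0.8, -0.1]
grip_width: 0.464
grip_force: 19.9
```

```bash
python3 - <<'E'
from h import *
p=ctrl.get_state()["position"];print(p)
plan(.478,.179,p[2]+.15,-7.6)
t=cam("top");print(onz(t,189.5,214,.12))
E
```

```text
[ 0.4913313  -0.13220423  0.07822765]
shift/0.3 [ 1.009 -0.244 -0.5  ] turn/60 [ 0.     0.    -0.059]
[0.48731752 0.24238726 0.12      ]
```

Emit:
jog_arm(
  moves=[0,0,-0.05,0,0,0,-1,0,0,-0.15,0,0,0,-1,0,0,-0.27,0,0,0,-1,0.02,-0.005,-0.37,0,0,0,-1,0.1,-0.03,-0.4,0,0,-0.02,-1,0.22,-0.06,-0.4,0,0,-0.03,-1,0.34,-0.09,-0.4,0,0,-0.05,-1,0.4,-0.1,-0.4,0,0,-0.06,-1],
)

```text
time: 13.65
position: [0.4839, -0.005, 0.1978]
tool_rot: [-2.357, -2.076, 0.001]
ft_force: [0.8, -1.3, -1.1]
grip_width: 0.461
grip_force: 19.9
```

Emit:
jog_arm(
  moves=[0.05,-0.01,0,0,0,0,-1,0.15,-0.03,0,0,0,0,-1,0.27,-0.05,0,0,0,0,-1,0.39,-0.07,0,0,0,0,-1,0.5,-0.09,0,0,0,0,-1,0.58,-0.1,0,0,0,0,-1,0.61,-0.107,0,0,0,0,-1,0.612,-0.107,0,0,0,0,-1],
)

```text
time: 14.65
position: [0.4772, 0.1772, 0.1979]
tool_rot: [-2.362, -2.071, 0.001]
ft_force: [1.0, 0.1, -0.9]
grip_width: 0.467
grip_force: 19.9
```

```bash
python3 - <<'E'
from h import *
s=ctrl.get_state();print(s["grip_width"],s["position"])
plan(.478,.1785,.0755,-7.6)
E
```

```text
0.46701107685562293 [0.47718333 0.17721381 0.19793465]
shift/0.3 [0.005 0.002 0.408] turn/60 [-0.001  0.     0.001]
```

Emit:
jog_arm(
  moves=[0.003,0.002,0.02,0,0,0,-1,0.003,0.002,0.07,0,0,0,-1,0.003,0.002,0.14,0,0,0,-1,0.003,0.002,0.22,0,0,0,-1,0.003,0.002,0.3,0,0,0,-1,0.003,0.002,0.36,0,0,0,-1,0.003,0.002,0.395,0,0,0,-1,0.003,0.002,0.408,0,0,0,-1],
)

```text
time: 15.65
position: [0.4778, 0.1783, 0.0752]
tool_rot: [-2.362, -2.07, 0.001]
ft_force: [-0.0, 0.3, -0.3]
grip_width: 0.466
grip_force: 19.9
```

Emit:
jog_arm(
  moves=[0,0,0.003,0,0,0,-1,0,0,0.004,0,0,0,-1,0,0,0.004,0,0,0,-1,0,0,0.004,0,0,0,0,0,0,0.004,0,0,0,0.15,0,0,0.004,0,0,0,0.5,0,0,0.004,0,0,0,0.5,0,0,0.004,0,0,0,0.5],
)

```text
time: 16.65
position: [0.4779, 0.1784, 0.0746]
tool_rot: [2.362, 2.071, -0.0]
ft_force: [0.3, -0.4, -0.3]
grip_width: 0.736
grip_force: 0.0
```

Emit:
jog_arm(
  moves=[0,0,-0.04,0,0,0,0.5,0,0,-0.12,0,0,0,0.5,0,0,-0.22,0,0,0,1,-0.02,0.005,-0.32,0,0,0,1,-0.1,0.03,-0.4,0,0,0.02,1,-0.25,0.06,-0.41,0,0,0.03,1,-0.4,0.09,-0.41,0,0,0.05,1,-0.45,0.1,-0.41,0,0,0.06,1],
)

```text
time: 17.65
position: [0.4903, 0.0374, 0.1984]
tool_rot: [2.43, 1.989, -0.0]
ft_force: [0.5, -0.4, -0.4]
grip_width: 1.001
grip_force: 0.0
```

```bash
python3 - <<'E'
from h import *
plan(.476,-.184,.2,-11)
E
```

```text
shift/0.3 [-0.733  0.099 -0.004] turn/60 [ 0.001  0.001 -0.007]
```

Emit:
jog_arm(
  moves=[-0.1,0.01,0,0,0,0,1,-0.25,0.03,0,0,0,0,1,-0.4,0.05,0,0,0,0,1,-0.55,0.07,0,0,0,0,1,-0.66,0.09,0,0,0,0,1,-0.72,0.099,0,0,0,0,1,-0.733,0.099,0,0,0,0,1,-0.733,0.099,0,0,0,0,1],
)

```text
time: 18.65
position: [0.477, -0.1792, 0.1977]
tool_rot: [-2.424, -1.998, -0.001]
ft_force: [0.1, 0.1, -0.7]
grip_width: 1.002
grip_force: 0.0
```

```bash
python3 - <<'E'
from h import *
plan(.476,-.190,.0693,-11)
d=cam("wrist")
for p in [(.475,-.189,.102),(.465,-.255,.112)]:print(np.round(proj(d,p),0))
cv2.imwrite("pics/w4.png",d["pixels"][:,:,::-1])
t=cam("top");cv2.imwrite("pics/t4.png",cv2.resize(t["pixels"][175:265,170:330],(640,360))[:,:,::-1])
E
```

```text
shift/0.3 [-0.036  0.003  0.428] turn/60 [-0.    -0.001 -0.   ]
[318. 250.]
[322. 348.]
```

View pics/w4.png

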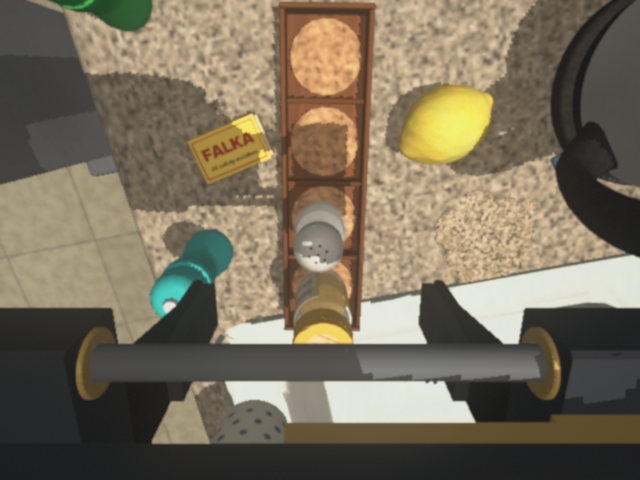

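View pics/t4.png

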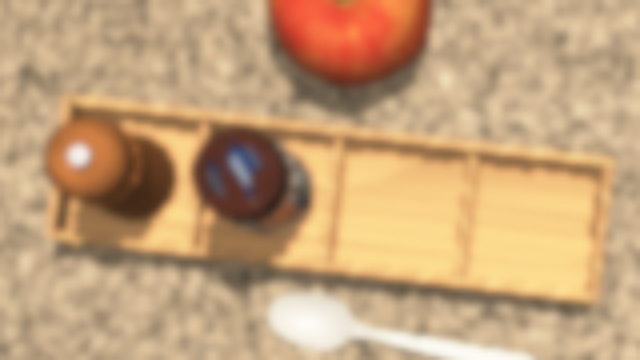

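The dark jar stands centred in pocket 2 (top crop (240,172)). The shaker cap is at (320,245). I descend with the fingers slightly narrowed to clear the turquoise mill.

Emit:
jog_arm(
  moves=[-0.033,0.003,0.03,0,0,0,0.6,-0.033,0.003,0.1,0,0,0,0.6,-0.033,0.003,0.18,0,0,0,0.6,-0.033,0.003,0.26,0,0,0,0.6,-0.033,0.003,0.34,0,0,0,0.6,-0.033,0.003,0.41,0,0,0,0.6,-0.033,0.003,0.428,0,0,0,0.6,-0.033,0.003,0.428,0,0,0,0.6],
)

```text
time: 19.75
position: [0.4756, -0.1907, 0.0691]
tool_rot: [-2.426, -1.996, 0.0]
ft_force: [0.1, 0.1, -0.0]
grip_width: 0.798
grip_force: 0.0
```

Emit:
jog_arm(
  moves=[0,0,0,0,0,0,0,0,0,0,0,0,0,-0.4,0,0,0,0,0,0,-1,0,0,0,0,0,0,-1,0,0,0,0,0,0,-1,0,0,0,0,0,0,-1,0,0,0,0,0,0,-1,0,0,0,0,0,0,-1],
  newtons=20,
)

```text
time: 20.75
position: [0.4758, -0.1908, 0.0694]
tool_rot: [2.426, 1.995, 0.0]
ft_force: [0.4, -0.7, 1.3]
grip_width: 0.379
grip_force: 19.8
```

```bash
python3 - <<'E'
from h import *
p=ctrl.get_state()["position"];print(p)
plan(.4695,.115,p[2]+.15,-7.6)
E
```

```text
[ 0.47581592 -0.19079012  0.06937712]
shift/0.3 [ 0.996 -0.217 -0.5  ] turn/60 [ 0.     0.    -0.059]
```

Emit:
jog_arm(
  moves=[0,0,-0.05,0,0,0,-1,0,0,-0.15,0,0,0,-1,0,0,-0.27,0,0,0,-1,0.02,-0.005,-0.37,0,0,0,-1,0.1,-0.03,-0.4,0,0,-0.02,-1,0.22,-0.06,-0.4,0,0,-0.03,-1,0.34,-0.08,-0.4,0,0,-0.05,-1,0.4,-0.09,-0.4,0,0,-0.06,-1],
)

```text
time: 21.75
position: [0.4714, -0.0643, 0.1887]
tool_rot: [-2.357, -2.076, 0.002]
ft_force: [0.5, -0.4, -1.1]
grip_width: 0.38
grip_force: 19.7
```

Emit:
jog_arm(
  moves=[0.05,-0.01,0,0,0,0,-1,0.15,-0.03,0,0,0,0,-1,0.27,-0.05,0,0,0,0,-1,0.39,-0.07,0,0,0,0,-1,0.5,-0.08,0,0,0,0,-1,0.57,-0.09,0,0,0,0,-1,0.6,-0.09,0,0,0,0,-1,0.6,-0.09,0,0,0,0,-1],
)

```text
time: 22.75
position: [0.4692, 0.1139, 0.189]
tool_rot: [-2.362, -2.071, 0.001]
ft_force: [-0.5, -0.4, -1.7]
grip_width: 0.38
grip_force: 19.7
```

```bash
python3 - <<'E'
from h import *
s=ctrl.get_state();print(s["grip_width"],s["position"])
plan(.4695,.115,.0665,-7.6)
d=cam("wrist");cv2.imwrite("pics/w5.png",d["pixels"][:,:,::-1])
E
```

```text
0.3804309709776301 [0.46920957 0.11387548 0.18902102]
shift/0.3 [0.004 0.001 0.408] turn/60 [-0.     0.     0.001]
```

View pics/w5.png

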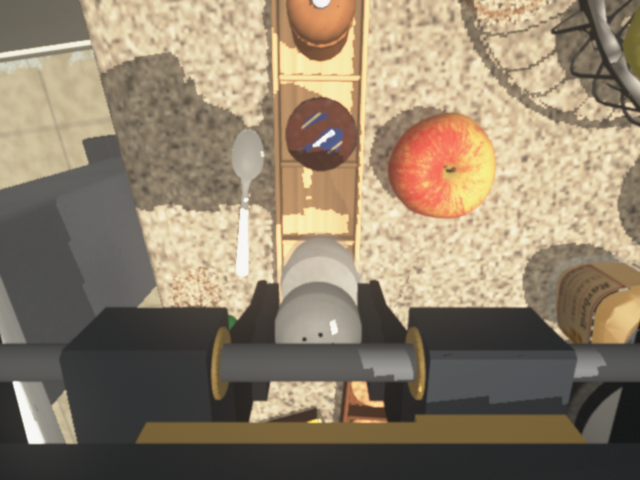

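The shaker is held upright and aligned at (318,300), with pockets 1 and 2 filled. Lowering into pocket 3.

Emit:
jog_arm(
  moves=[0.004,0.001,0.02,0,0,0,-1,0.004,0.001,0.07,0,0,0,-1,0.004,0.001,0.14,0,0,0,-1,0.004,0.001,0.22,0,0,0,-1,0.004,0.001,0.3,0,0,0,-1,0.004,0.001,0.36,0,0,0,-1,0.004,0.001,0.395,0,0,0,-1,0.004,0.001,0.408,0,0,0,-1],
)

```text
time: 23.8
position: [0.4694, 0.1153, 0.0663]
tool_rot: [-2.362, -2.07, 0.001]
ft_force: [-0.6, -0.1, -0.7]
grip_width: 0.38
grip_force: 19.7
```

Emit:
jog_arm(
  moves=[0,0,0.003,0,0,0,-1,0,0,0.004,0,0,0,-1,0,0,0.004,0,0,0,-1,0,0,0.004,0,0,0,-0.1,0,0,0.004,0,0,0,0.1,0,0,0.004,0,0,0,0.4,0,0,0.004,0,0,0,0.4,0,0,0.004,0,0,0,0.4],
)

```text
time: 24.8
position: [0.4696, 0.1153, 0.0656]
tool_rot: [2.363, 2.071, -0.0]
ft_force: [-0.2, -0.6, -0.0]
grip_width: 0.688
grip_force: 0.0
```

Emit:
jog_arm(
  moves=[0,0,-0.04,0,0,0,0.4,0,0,-0.12,0,0,0,0.4,0,0,-0.22,0,0,0,1,-0.02,0.005,-0.32,0,0,0,1,-0.1,0.03,-0.4,0,0,0.02,1,-0.25,0.06,-0.42,0,0,0.03,1,-0.4,0.09,-0.44,0,0,0.05,1,-0.45,0.1,-0.44,0,0,0.06,1],
)

```text
time: 25.8
position: [0.4821, -0.0255, 0.1988]
tool_rot: [2.43, 1.988, 0.001]
ft_force: [0.1, 0.6, 0.7]
grip_width: 0.995
grip_force: 0.0
```

```bash
python3 - <<'E'
from h import *
plan(.466,-.251,.2,-11)
E
```

```text
shift/0.3 [-0.747  0.096 -0.003] turn/60 [ 0.002  0.001 -0.007]
```

Emit:
jog_arm(
  moves=[-0.1,0.01,0,0,0,0,1,-0.25,0.03,0,0,0,0,1,-0.4,0.05,0,0,0,0,1,-0.55,0.07,0,0,0,0,1,-0.67,0.09,0,0,0,0,1,-0.73,0.096,0,0,0,0,1,-0.747,0.096,0,0,0,0,1,-0.747,0.096,0,0,0,0,1],
)

```text
time: 26.8
position: [0.467, -0.2463, 0.1977]
tool_rot: [-2.424, -1.997, -0.001]
ft_force: [-0.6, -0.4, -0.6]
grip_width: 1.003
grip_force: 0.0
```

```bash
python3 - <<'E'
from h import *
plan(.466,-.256,.0733,-11)
d=cam("wrist");h=cv2.cvtColor(d["pixels"],cv2.COLOR_RGB2HSV)
m=cv2.inRange(h,(18,150,120),(32,255,255));m[:,:240]=0;m[:,400:]=0
n,l,st,c=cv2.connectedComponentsWithStats(m);i=1+st[1:,4].argmax();print(st[i],c[i],proj(d,(.465,-.255,.112)),proj(d,(.465,-.255,.092)))
print(onz(d,*c[i],.11))
t=cam("top");a=cv2.resize(t["pixels"][175:265,170:330],(640,300));b=cv2.resize(d["pixels"][:, 100:540],(640,300))
cv2.imwrite("pics/m5.png",np.vstack([a,b])[:,:,::-1])
E
```

```text
shift/0.3 [-0.033  0.003  0.415] turn/60 [-0.    -0.001 -0.001]
[292 225  40  21 400] [311.8525 233.265 ] (np.float64(318.0956591470074), np.float64(254.07541620399348)) (np.float64(318.06231527945533), np.float64(243.70322099515383))
[ 0.46366438 -0.24139836  0.11      ]
```

View pics/m5.png

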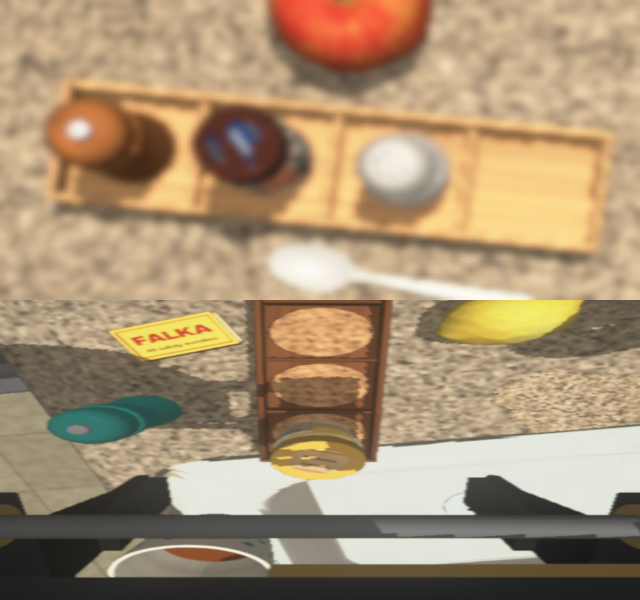

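The shaker stands upright in pocket 3 (top crop (393,165)). The yellow cap is at about (318,250), close to the estimate. Gripping it.

Emit:
jog_arm(
  moves=[-0.03,0.002,0.03,0,0,0,0.7,-0.03,0.002,0.1,0,0,0,0.7,-0.03,0.002,0.18,0,0,0,0.7,-0.03,0.002,0.26,0,0,0,0.7,-0.03,0.002,0.34,0,0,0,0.7,-0.03,0.002,0.4,0,0,0,0.7,-0.03,0.002,0.415,0,0,0,0.7,-0.03,0.002,0.415,0,0,0,0.7],
)

```text
time: 27.9
position: [0.4657, -0.2568, 0.0733]
tool_rot: [2.426, 1.996, 0.0]
ft_force: [-0.7, -0.8, -0.1]
grip_width: 0.849
grip_force: 0.0
```

Emit:
jog_arm(
  moves=[0,0,0,0,0,0,0.1,0,0,0,0,0,0,-0.4,0,0,0,0,0,0,-1,0,0,0,0,0,0,-1,0,0,0,0,0,0,-1,0,0,0,0,0,0,-1,0,0,0,0,0,0,-1,0,0,0,0,0,0,-1],
  newtons=20,
)

```text
time: 28.9
position: [0.4655, -0.2569, 0.0733]
tool_rot: [2.426, 1.995, -0.0]
ft_force: [-1.2, 0.4, 2.8]
grip_width: 0.489
grip_force: 20.0
```

```bash
python3 - <<'E'
from h import *
p=ctrl.get_state()["position"];print(p)
plan(.461,.0515,p[2]+.15,-7.6)
E
```

```text
[ 0.46550836 -0.25688645  0.07334284]
shift/0.3 [ 1.006 -0.213 -0.5  ] turn/60 [-0.     0.    -0.059]
```

Emit:
jog_arm(
  moves=[0,0,-0.05,0,0,0,-1,0,0,-0.15,0,0,0,-1,0,0,-0.27,0,0,0,-1,0.02,-0.005,-0.37,0,0,0,-1,0.1,-0.03,-0.4,0,0,-0.02,-1,0.22,-0.06,-0.4,0,0,-0.03,-1,0.34,-0.08,-0.4,0,0,-0.05,-1,0.4,-0.09,-0.4,0,0,-0.06,-1],
)

```text
time: 29.9
position: [0.4624, -0.1311, 0.1934]
tool_rot: [2.358, 2.075, -0.0]
ft_force: [-0.0, -0.8, -0.5]
grip_width: 0.49
grip_force: 20.0
```

Emit:
jog_arm(
  moves=[0.05,-0.01,0,0,0,0,-1,0.15,-0.03,0,0,0,0,-1,0.27,-0.05,0,0,0,0,-1,0.39,-0.07,0,0,0,0,-1,0.5,-0.08,0,0,0,0,-1,0.57,-0.09,0,0,0,0,-1,0.605,-0.09,0,0,0,0,-1,0.61,-0.09,0,0,0,0,-1],
)

```text
time: 30.9
position: [0.4596, 0.051, 0.1931]
tool_rot: [2.362, 2.071, -0.0]
ft_force: [-1.0, -0.5, -0.8]
grip_width: 0.491
grip_force: 20.0
```

```bash
python3 - <<'E'
from h import *
s=ctrl.get_state();print(s["grip_width"],s["position"])
plan(.461,.0515,.0705,-7.6)
E
```

```text
0.4906200178392291 [0.45956815 0.05097617 0.193081  ]
shift/0.3 [0.002 0.005 0.409] turn/60 [-0.     0.     0.001]
```

Emit:
jog_arm(
  moves=[0.002,0.005,0.02,0,0,0,-1,0.002,0.005,0.07,0,0,0,-1,0.002,0.005,0.14,0,0,0,-1,0.002,0.005,0.22,0,0,0,-1,0.002,0.005,0.3,0,0,0,-1,0.002,0.005,0.36,0,0,0,-1,0.002,0.005,0.395,0,0,0,-1,0.002,0.005,0.408,0,0,0,-1],
)

```text
time: 31.9
position: [0.4607, 0.0515, 0.0701]
tool_rot: [-2.362, -2.07, 0.001]
ft_force: [-0.4, 0.1, -1.8]
grip_width: 0.487
grip_force: 20.0
```

Emit:
jog_arm(
  moves=[0,0,0.003,0,0,0,-1,0,0,0.004,0,0,0,-1,0,0,0.004,0,0,0,-1,0,0,0.004,0,0,0,0.05,0,0,0.004,0,0,0,0.2,0,0,0.004,0,0,0,0.5,0,0,0.004,0,0,0,0.5,0,0,0.004,0,0,0,0.5],
)

```text
time: 32.9
position: [0.461, 0.0515, 0.0695]
tool_rot: [2.362, 2.071, -0.0]
ft_force: [-0.3, -0.3, -0.7]
grip_width: 0.739
grip_force: 0.0
```

Emit:
jog_arm(
  moves=[0,0,-0.04,0,0,0,0.5,0,0,-0.12,0,0,0,0.5,0,0,-0.22,0,0,0,1,-0.02,0.005,-0.32,0,0,0,1,-0.1,0.03,-0.4,0,0,0,1,-0.25,0.05,-0.42,0,0,0,1,-0.4,0.06,-0.44,0,0,0,1,-0.6,0.06,-0.44,0,0,0,1],
)

```text
time: 33.9
position: [0.4561, -0.1297, 0.2034]
tool_rot: [2.357, 2.072, 0.002]
ft_force: [0.6, -0.1, -0.7]
grip_width: 1.004
grip_force: 0.0
```

Emit:
jog_arm(
  moves=[-0.1,0,0,0,0,0,1,-0.2,0,0,0,0,0,1,-0.25,0,0,0,0,0,1,-0.25,0,0,0,0,0,1,-0.25,0,0,0,0,0,1,-0.25,0,0,0,0,0,1,-0.25,0,0,0,0,0,1,-0.25,0,0,0,0,0,1],
)

```text
time: 34.9
position: [0.4455, -0.2033, 0.2016]
tool_rot: [2.362, 2.072, -0.0]
ft_force: [-0.1, -0.7, -0.5]
grip_width: 0.999
grip_force: 0.0
```

```bash
python3 - <<'E'
from h import *
t=cam("top");cv2.imwrite("pics/t6.png",cv2.resize(t["pixels"][175:265,170:330],(640,360))[:,:,::-1])
s=cam("scene");cv2.imwrite("pics/s6.png",cv2.resize(s["pixels"][110:290,200:380],(600,600))[:,:,::-1])
E
```

```text
(no output)
```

View pics/t6.png

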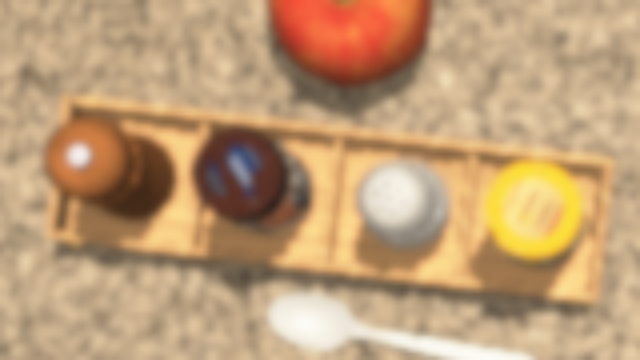

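View pics/s6.png

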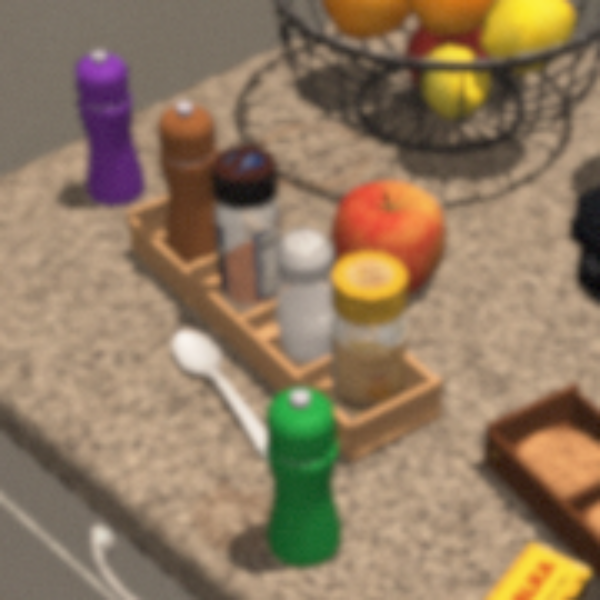

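All four stand upright in the light rack in the right order: mill (78,156), dark jar (240,172), shaker (395,200) and yellow jar (533,210). The gripper is clear, so I hand in.

```bash
python3 -c "
from bench import ctrl
print(ctrl.close_job())"
```

```text
the job is handed in; nothing more can be done
None
```

The pepper mill, dark jar, salt shaker and yellow jar now stand upright in the light rack in their original left-to-right order; the job was handed in at about 35 s of the 93 s allowed, and no verdict came back.

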